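# Grease the shoe stretcher's carriage

### The arm

A 6-joint arm with a two-finger parallel gripper is mounted at the origin on the work surface. World frame = base frame: x ahead of the robot, y to its left, z up, the work surface at z = 0. Lengths are in mm, angles in rad, forces in N, time in s.
With the tool pointing down it reaches from about 375 to 975 mm from the base axis. Payload 3.8 kg.
Tool frame: the origin (TCP) lies between the finger pads; the fingertips stand 19 mm ahead of it and the grasp point (between the pads) is the TCP; z points along the fingers, y is the line along which they close (so a half turn about z gives the same grasp; the last joint's range is limited). The gripper opens to 88 mm and grips with 3 to 60 N. Pads are 18 mm wide; open, the fingers measure 123 mm over their backs; the gripper's body (75 mm by 187 mm) begins 45 mm behind the grasp point.
Start: joints at [1.144, 0.264, 1.604, -0, 1.274, -0.037], TCP at [256.5, 624.36, 231.906] pointing down, gripper open.
Joint ranges: [-2.63, 2.63], [-0.94, 2.18], [0.31, 2.57], [-1.31, 4.45], [0, 2.66], [-2.55, 2.55]. Speed limits (rad/s): [2.57, 2.57, 3.14, 3.14, 3.14, 3.14].

### API

Orientations are given as a 3x3 rotation matrix whose columns are the frame's x, y, z axes.
In Python, from plant import bot, claw, kin, optics, job_done gives the robot as it stands. Calls block until the motion is done:
- bot.reach(position, orientation): joint-space move of the TCP to a pose.
- bot.movel(position, attitude=None, speed=150): straight line of the TCP; attitude=None keeps the orientation; speed is the mean speed in mm/s.
- bot.goto_joints(angles): joint-space move.
- claw.command_gripper(opening, strength=None): finger opening in mm; strength is the grip in N (None keeps the last); returns when the fingers have stopped.
- bot.sleep(seconds).
- kin.inverse_kinematics(position, orientation): joint angles nearest the present ones, or None.
- optics.snapshot(name): name is "side" or "top"; returns the picture (384x512x3 uint8, red, green, blue); there is no depth.
- optics.camera_info(name): a dict with "mtx" (3x3 intrinsics, pixels), "view" (4x4, takes a point from world to camera coordinates). Camera axes: x right, y down, z forward; pixel columns grow to the right and rows downward; lengths in mm; the calibration is good to about 2 mm. A picture is of the moment at which its call begins. camera_info takes no time and is no camera call.
A pose or a line that the arm cannot do raises bot.PlanningError and nothing moves.
- job_done(): hands the job in; it is judged then, once.
Readings, each from a call of its own:
- bot.read_time_s(): time.
- bot.read_joint_pos(): joint angles.
- bot.read_qvel(): joint speeds.
- bot.read_joint_efforts(): joint torques, N m.
- bot.read_position(): TCP position.
- bot.read_orientation(): TCP orientation.
- bot.read_force(): force on the tool from outside, world axes, zero at the start.
- bot.read_moment(): the same for the moment, N m.
- bot.read_opening(): finger opening in mm.
- bot.read_gripper_force(): force on a finger pad.
Only numpy, scipy, OpenCV 4.12 (cv2) and the standard library are available. Lean on these libraries where they do the work, as an engineer would, in place of code of your own. Each camera call takes 0.05 s, during which the arm holds its last target. There are 200 camera calls.

### The job

Wind the shoe stretcher's crank clockwise, as seen from the crank end, until the carriage has come right out to its stop, clear of the transparent guard. Then take the grease gun from its holder, press its coupler squarely onto the carriage's tilted grease nipple until it snaps on, and push the gun on against the spring of its nose until about three quarters of the nose's stroke is in. Finish while holding the gun pressed there in the gripper, without ever leaning on the nipple with more than 50 N, and leave the other things on the bench where they are.

Things in the scene. Friction and masses are not known exactly. Their poses are not given: they have to be found in the camera images.
- stretcher: Fixed bench shoe-stretching machine: grey-green bed 420 x 130 mm, two pedestals, screw along its x (axis 110 mm up). Origin: centre of the bed's underside. x points away from the crank, y to the left seen from the crank, z up. Clear guard, 189 mm high, on the left from x -88 to +88 mm. Orange toe form (far end) and orange heel form (on the carriage), up to 241 mm high
- crank (a joint): crank angle (rad): 0 = handle straight up, carriage in; grows clockwise seen from the crank end (handle goes up, right, down, left); hard stop at 14.14 (2.25 turns), carriage out. Starts between 0 and 4.2. Friction about 0.15 N m (2.5 N at the handle); stays where it is left
- handle (a point): where to grip the crank's black handle, on its axis: a round sleeve 24 mm across, 94 mm long, parallel to the stretcher's x, spinning freely on its pin (the gripper can keep its orientation all the way round). It circles the screw's axis at 65 mm radius, at stretcher x -290 mm. The crank arm is 58 mm from here towards the machine, the sleeve's free end 38 mm the other way
- carriage (a joint): travel of the carriage towards the crank (m), driven by the screw: 24 mm per turn of the crank; 0 = wound in, 0.054 = out at its stop
- nipple: brass button-head grease nipple on the carriage's left upper edge. Origin: centre of the button's top face; z outwards along it, leaning 30 degrees from vertical to the stretcher's left (+y); x as the stretcher's x. Button 16 mm across, 4 mm thick; neck 10 mm; hexagon from 12 mm, boss from 19 mm below the top. With the carriage out: stretcher x -115, y 56, z 151 mm; before that under the guard
- holder: red steel holder fixed on the bench, foot 110 x 100 mm: a plate with a hole and a low collar (top at 97 mm) in which the gun hangs nose down. Origin: centre of the underside, straight below the gun's axis; the gun's shoulder rests 85 mm above it. Lift the gun straight up by 70 mm or more to clear it. Lift the gun straight up by 70 mm or more to clear it
- gun: push-type grease gun, about 0.5 kg, upright in the holder: round steel barrel 46 mm across, with a blue cap whose top is 84 mm above the barrel's lower shoulder. Origin: on its axis at that shoulder; z along the axis from nose to cap. Grip the barrel 60 to 66 mm above the shoulder, fingers along its axis. With the nose out, the coupler's mouth is 55 mm and its seat 40 mm below the shoulder
- nose (a joint): how far the gun's nose with the coupler is pushed into the barrel against its spring (m): 0 = out, stroke 0.012; about 5 N to start, 16 N at full stroke
- coupler_seat (a point): centre of the seat inside the coupler, the face that lands on the button's top face; on the gun's axis 40 mm below its shoulder (28 mm with the nose fully in), 15 mm inside the mouth. Coupler 32 mm across, mouth flared to 23 mm; four spring jaws behind it open from 12 mm and snap behind the button at about 5 to 8 N, pulling it home
- brown_shoe: brown shoe, 275 mm long; leave alone. Origin under its middle
- cleaner: white bottle, 56 mm across, 150 mm high; leave alone. Origin under its middle
- polish_tin: dark polish tin, 84 mm across, 30 mm high; leave alone. Origin under its middle
- shoe_brush: shoe brush, 170 x 52 x 48 mm; leave alone. Origin under its middle
- hammer: hammer lying on the bench; leave alone
- tack_cup: steel tack cup, 68 mm across, 50 mm high; leave alone. Origin under its middle
- heel_blocks: stack of heel blocks, 70 x 62 x 24 mm; leave alone. Origin under its middle

How it is judged:
By the outcome, as a careful person would: the job done as asked, in the order asked, and still so for the second after the job is handed in, while the arm keeps its last pose, push and grip.
It also fails if it takes over 58 s, if anything falls off the work surface, if the arm or the gripper's body presses on something with over 40 N, if the wrist force passes 120 N, or if a joint passes its speed limit or range.

## Working session

There is one attempt and no reset: what is moved stays moved. The work goes in short steps, each a Python script; the robot and the scene stay as the last script left them, time stands still between calls to the robot, and variables do not carry over. Pictures are saved under pics/ and viewed, at most 10 in all, crops included, and the job is handed in when it is done.

```bash
ls; mkdir -p pics
python3 - <<'E'
from plant import bot,optics
import cv2,numpy as np
for n in("side","top"):
    im=optics.snapshot(n); cv2.imwrite(f"pics/{n}0.png",cv2.resize(im[:,:,::-1],None,fx=1.5,fy=1.5,interpolation=cv2.INTER_CUBIC)); np.save(f"{n}0.npy",im)
    c=optics.camera_info(n); print(n,c["mtx"].tolist(),np.round(c["view"],4).tolist())
print(bot.read_time_s(),bot.read_orientation())
E
```

```text
pics
side [[429.3747071982439, 0.0, 258.03150911132184], [0.0, 429.3747071982439, 188.32520360779813], [0.0, 0.0, 1.0]] [[0.8587, -0.5123, -0.0125, -470.2874], [-0.3753, -0.6121, -0.6961, 291.7888], [0.349, 0.6024, -0.7178, 1311.6753], [0.0, 0.0, 0.0, 1.0]]
top [[463.6078994418026, 0.0, 260.016179105098], [0.0, 463.6078994418026, 199.39959614093775], [0.0, 0.0, 1.0]] [[0.0492, -0.9988, 0.004, -40.3458], [-0.9773, -0.049, -0.2059, 555.8409], [0.2059, 0.0063, -0.9786, 1372.8235], [0.0, 0.0, 0.0, 1.0]]
0.1 [[-9.24995040e-01  3.79978337e-01 -7.99391559e-04]
 [ 3.79979176e-01  9.24993218e-01 -1.83650259e-03]
 [ 4.16005709e-05 -2.00250793e-03 -9.99997994e-01]]
```

View pics/side0.png

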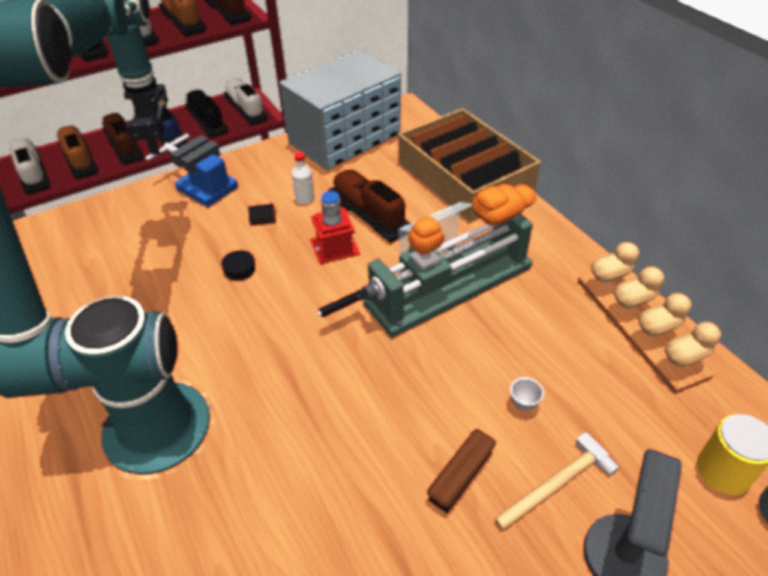

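View pics/top0.png

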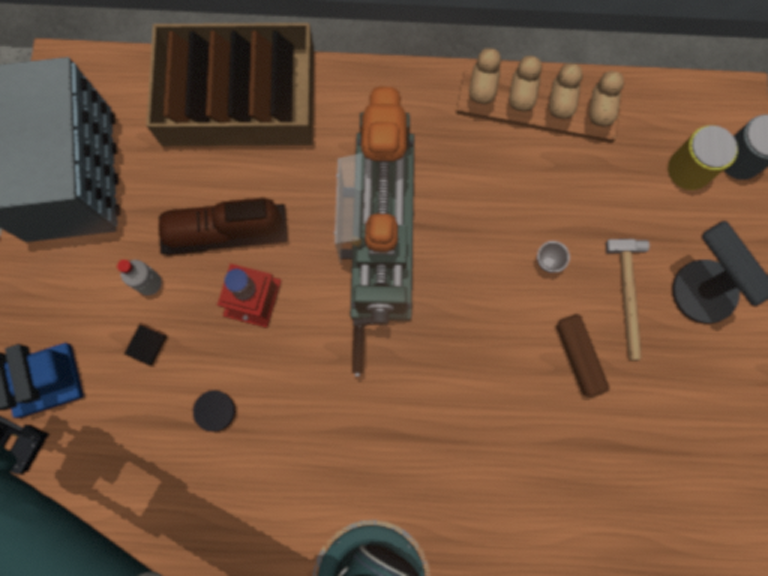

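The side view shows the stretcher with its crank towards the robot (handle ≈(345,300) in the enlarged picture), and the red holder with the gun at (333,225). The top view shows the handle at (358,350) and the blue cap at (238,282). Next I'll crop in closer.

Run:
```python
import cv2,numpy as np
s=np.load("side0.npy")[110:225,195:365,::-1]; t=np.load("top0.npy")[50:260,140:285,::-1]
cv2.imwrite("pics/s1.png",cv2.resize(s,None,fx=4.5,fy=4.5,interpolation=cv2.INTER_CUBIC))
cv2.imwrite("pics/t1.png",cv2.resize(np.rot90(t),None,fx=3.8,fy=3.8,interpolation=cv2.INTER_CUBIC))
```

```text
(no output)
```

View pics/s1.png

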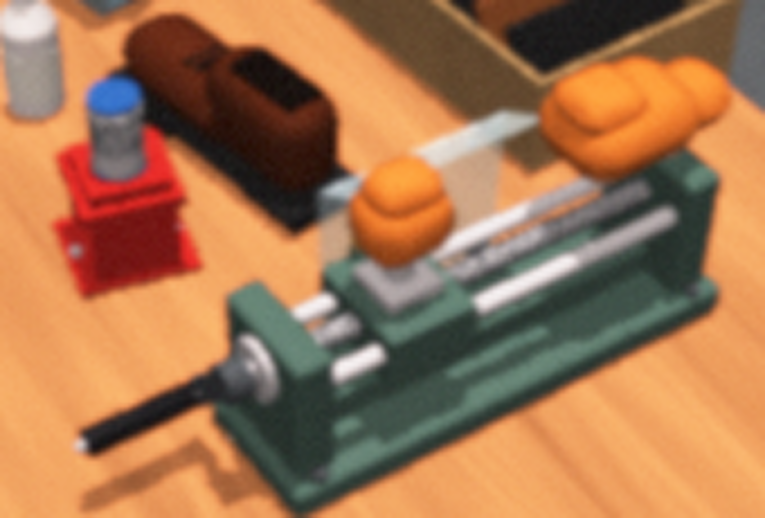

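View pics/t1.png

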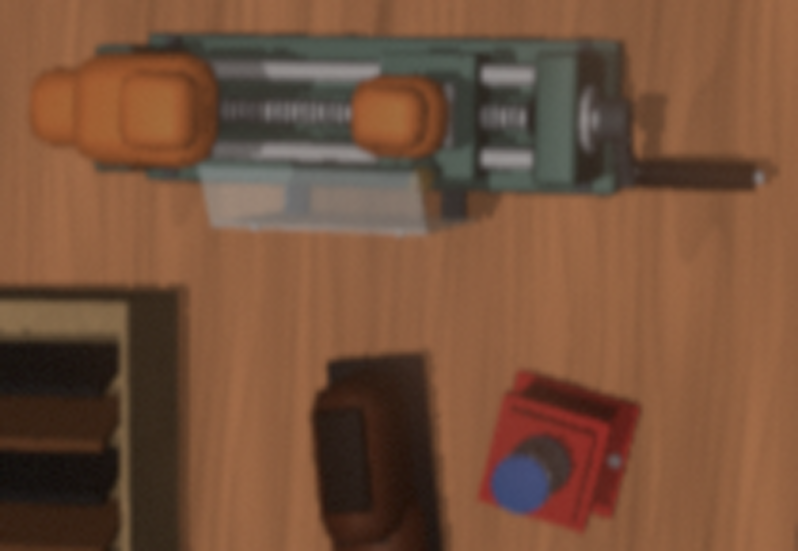

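The crops show the bed corners, the guard, the handle's free end (side crop (82,445), top crop (762,180), so lower left) and the blue cap. Next I fit the stretcher's pose and triangulate the points.

```bash
cat > h.py <<'E'
import numpy as np,cv2
from scipy.optimize import least_squares
from plant import bot,claw,kin,optics,job_done
CI={n:optics.camera_info(n) for n in("side","top")}
def proj(n,P):
    c=CI[n];V=np.array(c["view"]);p=np.atleast_2d(P)@V[:3,:3].T+V[:3,3];q=p@np.array(c["mtx"]).T
    return q[:,:2]/q[:,2:]
def ray(n,px):
    c=CI[n];V=np.array(c["view"]);R,t=V[:3,:3],V[:3,3]
    d=R.T@np.linalg.solve(c["mtx"],[*px,1]);return -R.T@t,d
def onz(n,px,z):
    o,d=ray(n,px);return o+d*(z-o[2])/d[2]
def tri(a,b):
    r=least_squares(lambda X:np.r_[proj("side",X)[0]-a,proj("top",X)[0]-b],[600,0,100]);return r.x,r.fun
def blob(im,lo,hi,roi=None):
    m=cv2.inRange(cv2.cvtColor(im,cv2.COLOR_RGB2HSV),lo,hi)
    n,l,st,ce=cv2.connectedComponentsWithStats(m);k=1+np.argmax(st[1:,4]);return (l==k).astype(np.uint8),ce[k],st[k]
def frame(x,y,yaw,z=0):
    c,s=np.cos(yaw),np.sin(yaw);T=np.eye(4);T[:3,:3]=[[c,-s,0],[s,c,0],[0,0,1]];T[:3,3]=[x,y,z];return T
E
python3 - <<'E'
from h import *
S=lambda x,y:np.array([195+(x+.5)/4.5-.5,110+(y+.5)/4.5-.5]); T=lambda x,y:np.array([284-((y+.5)/3.8-.5),50+(x+.5)/3.8-.5])
tip=tri(S(82,445),T(764,179)); print("tip",tip)
# bed: side bottom corners z=0; top upper corners z=h
obs=[("side",S(300,514),-210,-65,0),("side",S(717,302),210,-65,0),("side",S(215,424),-210,65,0),
("top",T(617,192),-210,65,1),("top",T(621,40),-210,-65,1),("top",T(150,35),210,-65,1),("top",T(152,184),210,65,1)]
def f(p):
    F=frame(*p[:3]);return np.concatenate([proj(n,(F@[x,y,p[3]*t,1])[:3])[0]-px for n,px,x,y,t in obs])
r=least_squares(f,[750,0,0,15],loss="soft_l1");print(r.x,r.fun.round(1))
F=frame(*r.x[:3]);print("tip in stretcher",(np.linalg.inv(F)@[*tip[0],1]).round(1))
for n in("side","top"):
    im=np.load(n+"0.npy");roi=np.zeros_like(im)
    if n=="side":roi[120:160,205:235]=im[120:160,205:235]
    else: roi[170:210,140:180]=im[170:210,140:180]
    m,c,st=blob(roi,(100,100,40),(130,255,255));print(n,c,st,onz(n,c,169),onz(n,c,160))
E
```

```text
tip (array([397.60158965,  46.98104921,  65.74929053]), array([-0.9180885 ,  0.23927775,  0.2723911 , -0.80867957]))
[7.34373222e+02 1.42412266e+01 4.08647827e-02 8.08135510e+00] [ 0.5  2.8  0.9  1.6 -0.7 -0.8 -0.6  0.2  0.3 -0.5 -0.8  0.6 -0.2 -0.3]
tip in stretcher [-335.2   46.5   65.7    1. ]
side [220.39506173 130.81481481] [215 127  12   9  81] [559.51227955 281.86522743 169.        ] [564.18902505 292.39235619 160.        ]
top [156.65254237 186.38983051] [151 181  12  12 118] [556.9311142  283.25775256 169.        ] [558.98630981 285.38682738 160.        ]
```

```bash
cat >> h.py <<'E'
F=frame(734.37,14.24,0.0409); Sx,Sy=F[:3,0],F[:3,1]; Z=np.array([0,0,1.])
RH=np.c_[-Sx,Sy,-Z]
def hp(th,c=(0,110),r=65,x=-290): return (F@[x,c[0]-r*np.sin(th),c[1]+r*np.cos(th),1])[:3]
E
python3 - <<'E'
from h import *
th=3.95
for s in(1,-1):
    R=RH@np.diag([s,s,1]); print(s,[None if (q:=kin.inverse_kinematics(hp(t),R)) is None else q.round(2).tolist() if hasattr(q,'round') else np.round(q,2).tolist() for t in(th,3.14,4.7,0,1.57)])
E
```

```text
1 [[0.06, 0.0, 2.24, -0.0, 0.9, -1.56], [-0.05, 0.03, 2.25, -0.0, 0.86, -1.66], [0.1, -0.06, 2.2, -0.0, 1.0, -1.52], [-0.05, -0.14, 2.14, -0.0, 1.14, -1.66], [-0.19, -0.05, 2.19, -0.0, 1.0, -1.81]]
-1 [[0.06, 0.0, 2.24, -0.0, 0.9, 1.58], [-0.05, 0.03, 2.25, -0.0, 0.86, 1.48], [0.1, -0.06, 2.2, -0.0, 1.0, 1.63], [-0.05, -0.14, 2.14, -0.0, 1.14, 1.48], [-0.19, -0.05, 2.19, -0.0, 1.0, 1.34]]
```

Run:
```python
from h import *
R=RH@np.diag([-1,-1,1]) ; p=hp(3.95)
a=np.arctan2(624,256)
bot.reach([230,400,330],R); bot.reach(p+[0,0,110],R); claw.command_gripper(60)
print(bot.read_time_s(),bot.read_force())
bot.movel(p+[0,0,0],speed=120)
print(bot.read_time_s(),bot.read_force())
t=optics.snapshot("top");s=optics.snapshot("side")
cv2.imwrite("pics/g.png",np.hstack([cv2.resize(t[180:280,195:295,::-1],(400,400)),cv2.resize(s[150:250,180:280,::-1],(400,400))]))
claw.command_gripper(15,25); print(bot.read_opening(),bot.read_force(),bot.read_gripper_force(),bot.read_time_s())
```

```text
4.4833 [-0.02064964  0.24006941 -0.52911114]
5.55 [ 0.60516877  0.38125472 -0.04963414]
15.206252087646085 [0.38349486 0.34926427 0.06639308] 0.3463644627481699 6.4417
```

View pics/g.png

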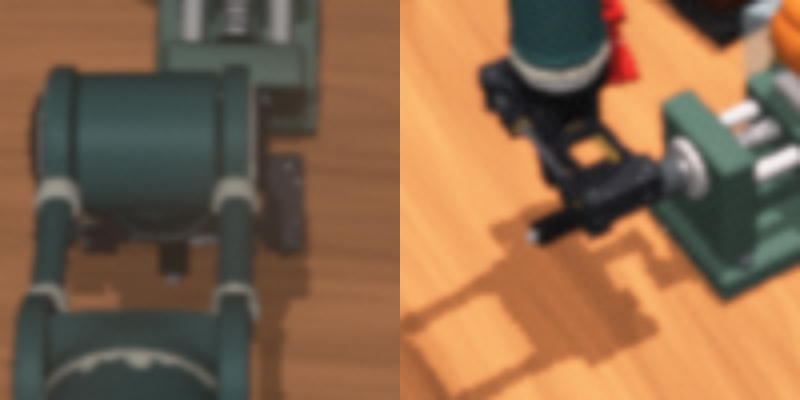

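The picture shows the handle between or just below the open fingers. The fingers then closed to 15 mm, so I'll check where the handle is now.

Run:
```python
from h import *
print(bot.read_position(),hp(3.95),bot.read_orientation().round(3),bot.read_opening(),bot.read_gripper_force())
s=optics.snapshot("side")
cv2.imwrite("pics/g2.png",cv2.resize(s[155:225,195:295,::-1],(800,560),interpolation=cv2.INTER_CUBIC))
```

```text
[442.68898987  49.47263746  65.11023076] [442.69046399  49.35022306  65.10767872] [[ 0.999  0.041 -0.   ]
 [ 0.041 -0.999  0.   ]
 [-0.    -0.    -1.   ]] 15.206252087646085 0.3463644627481699
```

View pics/g2.png

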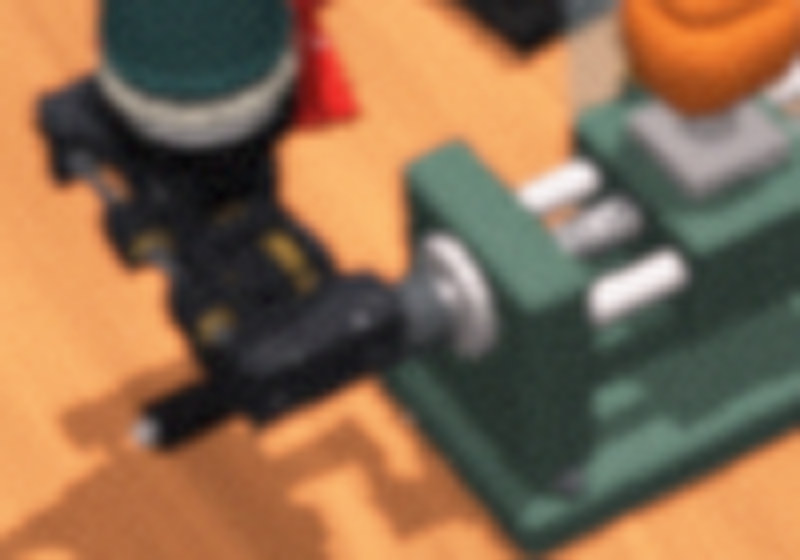

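Run:
```python
from h import *
claw.command_gripper(0,20); print(bot.read_opening(),bot.read_force(),bot.read_gripper_force(),bot.read_time_s())
claw.command_gripper(60)
s=optics.snapshot("side");t=optics.snapshot("top")
cv2.imwrite("pics/g3.png",np.vstack([cv2.resize(s[170:220,200:270,::-1],(560,400)),np.rot90(cv2.resize(t[215:260,225:250,::-1],(200,360))).copy()[:, :].repeat(1,0) if 0 else np.zeros((1,560,3),np.uint8)]))
np.save("s2.npy",s);np.save("t2.npy",t)
```

```text
0.251852338639786 [-1.03659633 -0.40642659  3.73168692] 0.9128384850919247 6.875
```

Run:
```python
from h import *
s=np.load("s2.npy");t=np.load("t2.npy");p=hp(3.95)
out=[]
for n,im,(r,c) in(("side",s,(150,185)),("top",t,(190,205))):
    k=5;I=cv2.resize(im[r:r+80,c:c+80,::-1],None,fx=k,fy=k,interpolation=cv2.INTER_CUBIC)
    for q,col in((p,(0,0,255)),(p-[0,0,19],(0,255,0)),(p+[0,0,45],(255,0,0)),(hp(3.95,x=-328),(0,255,255)),(hp(3.95,x=-232),(255,255,0)),((F@[-232,0,110,1])[:3],(255,0,255))):
        u=(proj(n,q)[0]-[c,r]+.5)*k;cv2.circle(I,tuple(int(v) for v in u),3,col,-1)
    out.append(I)
cv2.imwrite("pics/g4.png",np.hstack(out))
```

```text
(no output)
```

View pics/g4.png

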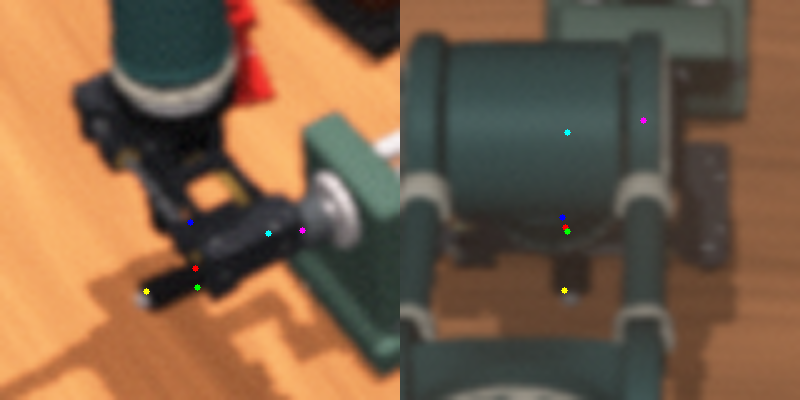

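The overlay suggests the fingers sit differently from what I assumed. I'll check the TCP against the start picture, which shows the open gripper clear of everything.

Run:
```python
from h import *
print(bot.read_opening(),bot.read_position())
R=np.array([[-.925,.38,0],[.38,.925,0],[0,0,-1.]]);p=np.array([256.5,624.36,231.9])
s=np.load("side0.npy");r,c,k=45,65,7
I=cv2.resize(s[r:r+80,c:c+80,::-1],None,fx=k,fy=k,interpolation=cv2.INTER_CUBIC)
for o,col in(((0,0,0),(0,0,255)),((0,44,19),(0,255,0)),((0,-44,19),(0,255,0)),((0,0,-45),(255,0,0)),((0,93,-45),(255,0,255)),((0,-93,-45),(255,0,255))):
    u=(proj("side",p+R@np.array(o,float))[0]-[c,r]+.5)*k;cv2.circle(I,tuple(int(v) for v in u),3,col,-1)
cv2.imwrite("pics/g5.png",I)
```

```text
59.97582159769458 [442.69563857  49.33315202  65.11143291]
```

View pics/g5.png

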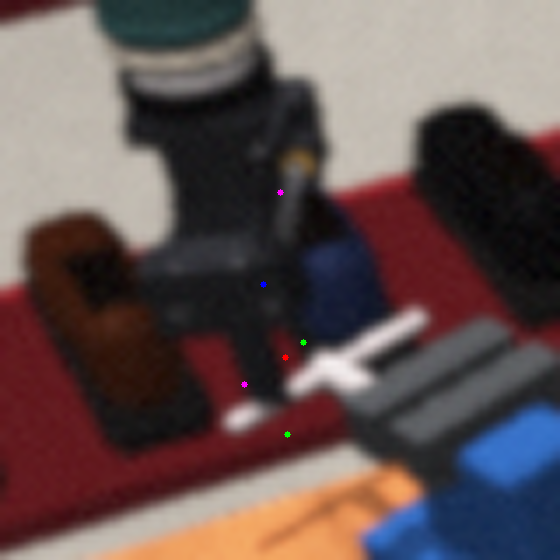

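Run:
```python
from h import *
p=hp(3.95)
for dz in(-10,-20):
    bot.movel(p+[0,0,dz],speed=60); print(dz,bot.read_force().round(2))
claw.command_gripper(15,20); print(bot.read_opening(),bot.read_force(),bot.read_gripper_force(),bot.read_time_s())
```

```text
-10 [-0.39  0.64  0.25]
-20 [0.63 0.22 0.71]
23.31497484705781 [ 0.2144654  -4.4536486   2.52693803] 19.9898698925972 9.225
```

```bash
cat >> h.py <<'E'
def wind(th,th1,c,step=.2,g=.15,speed=110,stop=25):
    c=np.array(c,float)
    while th<th1-1e-6:
        th=min(th+step,th1); bot.movel(hp(th,c),speed=speed); f=bot.read_force()
        u=np.array([-np.sin(th),np.cos(th)]);tg=np.array([-np.cos(th),-np.sin(th)]);fv=np.array([f@Sy,f[2]])
        c+=g*(fv@u)*u
        print(f"{th:.2f} t={bot.read_time_s():.2f} rad={fv@u:.1f} tan={fv@tg:.1f} fx={f@Sx:.1f} c={c.round(1)} op={bot.read_opening():.1f}")
        if np.linalg.norm(fv)>stop: print("STOP");break
    return th,c
E
python3 - <<'E'
from h import *
wind(3.95,4.95,(0,90))
E
```

```text
4.15 t=9.49 rad=5.1 tan=0.3 fx=0.3 c=[ 0.6 89.6] op=23.3
4.35 t=9.76 rad=6.4 tan=0.1 fx=1.5 c=[ 1.6 89.2] op=23.1
4.55 t=10.03 rad=6.6 tan=-1.2 fx=0.8 c=[ 2.5 89.1] op=23.2
4.75 t=10.29 rad=8.0 tan=-1.0 fx=1.4 c=[ 3.7 89.1] op=23.5
4.95 t=10.56 rad=8.4 tan=0.0 fx=0.7 c=[ 5.  89.4] op=23.3
```

Run:
```python
from h import *
wind(4.95,7.75,(6.5,90),g=.3)
```

```text
5.15 t=10.82 rad=2.6 tan=0.1 fx=0.5 c=[ 7.2 90.3] op=23.5
5.35 t=11.09 rad=5.6 tan=1.3 fx=-0.3 c=[ 8.6 91.3] op=23.5
5.55 t=11.36 rad=3.2 tan=0.5 fx=-0.1 c=[ 9.2 92. ] op=23.5
5.75 t=11.62 rad=4.4 tan=1.0 fx=-0.9 c=[ 9.9 93.2] op=23.3
5.95 t=11.89 rad=4.0 tan=0.6 fx=-1.1 c=[10.3 94.3] op=23.7
6.15 t=12.16 rad=3.9 tan=1.8 fx=-1.5 c=[10.4 95.5] op=23.4
6.35 t=12.43 rad=4.2 tan=1.4 fx=-3.0 c=[10.3 96.7] op=23.5
6.55 t=12.69 rad=4.8 tan=3.0 fx=-3.4 c=[10.  98.1] op=23.4
6.75 t=12.96 rad=3.6 tan=2.7 fx=-3.2 c=[ 9.5 99.1] op=23.2
6.95 t=13.22 rad=4.9 tan=3.3 fx=-3.5 c=[  8.6 100.2] op=23.6
7.15 t=13.49 rad=3.8 tan=3.6 fx=-3.1 c=[  7.7 101. ] op=23.3
7.35 t=13.76 rad=3.5 tan=2.9 fx=-2.7 c=[  6.8 101.5] op=23.7
7.55 t=14.03 rad=4.4 tan=3.8 fx=-3.0 c=[  5.5 101.9] op=23.1
7.75 t=14.29 rad=5.2 tan=4.0 fx=-1.8 c=[  4. 102.] op=23.3
```

Run:
```python
from h import *
wind(7.75,13.75,(4,102),g=.25,step=.25,speed=130)
```

```text
8.00 t=14.57 rad=4.8 tan=3.2 fx=-2.9 c=[  2.8 101.8] op=23.2
8.25 t=14.84 rad=8.2 tan=3.2 fx=-3.6 c=[  0.9 101. ] op=23.4
8.50 t=15.12 rad=7.2 tan=3.5 fx=-3.1 c=[ -0.5 100. ] op=23.5
8.75 t=15.39 rad=8.4 tan=3.0 fx=-3.0 c=[-1.8 98.3] op=23.6
9.00 t=15.67 rad=5.6 tan=2.2 fx=-5.6 c=[-2.4 97. ] op=23.2
9.25 t=15.94 rad=7.6 tan=2.1 fx=-3.2 c=[-2.7 95.2] op=23.5
9.50 t=16.22 rad=8.2 tan=1.2 fx=-3.6 c=[-2.6 93.1] op=23.5
9.75 t=16.49 rad=6.0 tan=1.5 fx=-5.7 c=[-2.1 91.7] op=23.2
10.00 t=16.77 rad=7.8 tan=0.6 fx=-4.3 c=[-1.  90.1] op=23.7
10.25 t=17.04 rad=5.4 tan=0.4 fx=-6.6 c=[-0.  89.1] op=23.2
10.50 t=17.32 rad=7.2 tan=-1.2 fx=-6.0 c=[ 1.5 88.3] op=23.3
10.75 t=17.59 rad=4.7 tan=0.0 fx=-6.4 c=[ 2.7 88. ] op=23.3
11.00 t=17.87 rad=4.9 tan=-0.2 fx=-7.6 c=[ 3.9 88. ] op=23.2
11.25 t=18.14 rad=4.8 tan=0.1 fx=-7.0 c=[ 5.1 88.3] op=23.5
11.50 t=18.42 rad=5.6 tan=-0.8 fx=-8.9 c=[ 6.3 89. ] op=23.5
11.75 t=18.69 rad=4.8 tan=0.6 fx=-8.2 c=[ 7.2 89.8] op=23.4
12.00 t=18.97 rad=4.8 tan=-0.1 fx=-9.4 c=[ 7.8 90.8] op=23.3
12.25 t=19.24 rad=4.6 tan=1.3 fx=-10.1 c=[ 8.2 91.9] op=23.6
12.50 t=19.52 rad=4.7 tan=1.9 fx=-10.7 c=[ 8.2 93.1] op=23.3
12.75 t=19.79 rad=3.0 tan=2.1 fx=-9.8 c=[ 8.1 93.8] op=23.5
13.00 t=20.07 rad=4.1 tan=3.2 fx=-9.9 c=[ 7.7 94.7] op=23.5
13.25 t=20.34 rad=2.9 tan=3.9 fx=-8.9 c=[ 7.2 95.3] op=23.4
13.50 t=20.62 rad=3.5 tan=3.2 fx=-8.6 c=[ 6.5 95.8] op=23.4
13.75 t=20.89 rad=2.3 tan=4.1 fx=-8.3 c=[ 6.  96.1] op=23.6
```

Run:
```python
from h import *
th,c=wind(13.75,14.7,(6,96.1),g=.2,step=.08,speed=60,stop=22)
s=optics.snapshot("side");t=optics.snapshot("top");np.save("s3.npy",s);np.save("t3.npy",t)
cv2.imwrite("pics/w.png",np.hstack([cv2.resize(s[110:210,200:300,::-1],(400,400),interpolation=cv2.INTER_CUBIC),cv2.resize(t[110:230,200:300,::-1],(400,400*120//100),interpolation=cv2.INTER_CUBIC)[:400]]))
```

```text
13.83 t=21.14 rad=1.6 tan=4.0 fx=-8.4 c=[ 5.7 96.2] op=23.2
13.91 t=21.39 rad=2.3 tan=3.9 fx=-8.5 c=[ 5.2 96.3] op=23.4
13.99 t=21.64 rad=0.4 tan=4.2 fx=-7.2 c=[ 5.2 96.3] op=23.2
14.07 t=21.89 rad=0.8 tan=4.9 fx=-7.1 c=[ 5.  96.3] op=23.0
14.15 t=22.14 rad=0.9 tan=5.3 fx=-7.5 c=[ 4.8 96.3] op=23.8
14.23 t=22.39 rad=0.8 tan=-7.7 fx=-11.0 c=[ 4.7 96.3] op=23.2
14.31 t=22.64 rad=-2.4 tan=-14.5 fx=-10.2 c=[ 5.1 96.4] op=23.6
14.39 t=22.89 rad=2.3 tan=-16.2 fx=-10.6 c=[ 4.7 96.3] op=23.1
14.47 t=23.14 rad=8.1 tan=-13.2 fx=-7.5 c=[ 3.2 95.7] op=21.8
14.55 t=23.39 rad=8.3 tan=-13.8 fx=-8.2 c=[ 1.6 95.1] op=20.8
14.63 t=23.64 rad=8.5 tan=-18.7 fx=-10.2 c=[ 0.1 94.3] op=21.4
14.70 t=23.89 rad=9.1 tan=-23.8 fx=-12.2 c=[-1.4 93.3] op=22.4
STOP
```

View pics/w.png

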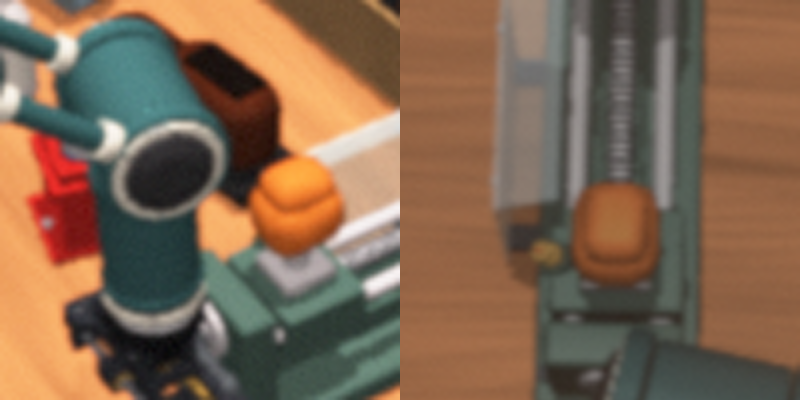

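The carriage is at its stop: the tangential force jumped at 14.17 rad, and the brass nipple shows at (545,250) in the right half, clear of the guard. The real fingers sit higher than the reported TCP, so after releasing I'll probe the cap to measure that offset.

```bash
cat >> h.py <<'E'
N=.5*Sy+np.sqrt(.75)*Z
def RG(n,s):
    y=s*Sx; return np.c_[np.cross(y,-n),y,-n]
def brass(n,im):
    u=proj(n,(F@[-115,56,149,1])[:3])[0];r,c=int(u[1])-10,int(u[0])-10
    h=cv2.cvtColor(im[r:r+21,c:c+21],cv2.COLOR_RGB2HSV);m=cv2.inRange(h,(12,110,60),(35,255,255));return u,m,(r,c)
E
python3 - <<'E'
from h import *
claw.command_gripper(60); p=bot.read_position(); R0=bot.read_orientation()
print(bot.read_time_s(),p,bot.read_force())
bot.movel(p+[0,0,200],speed=300)
G=np.array([559,288,0.])
for s in(1,-1):
    for q,R in((G+[0,0,150],RG(Z,s)),(G+[0,0,300],RG(Z,s)),((F@[-115,56,151,1])[:3]+N*93,RG(N,s)),((F@[-115,56,151,1])[:3]+N*150,RG(N,s))):
        k=kin.inverse_kinematics(q,R);print(s,None if k is None else np.round(k,2))
print(bot.read_time_s())
for n in("side","top"):
    im=optics.snapshot(n);np.save(n+"4.npy",im);u,m,(r,c)=brass(n,im);print(n,u);print("\n".join("".join(".#"[v>0] for v in row) for row in m))
E
```

```text
24.6917 [446.82741719 -52.21032893  59.45604207] [-0.20297082 -0.50684257 -0.25395895]
1 [ 0.44  0.24  1.79 -0.    1.11  0.4 ]
1 [ 0.44  0.14  1.62 -0.    1.38  0.4 ]
1 [ 0.4   0.29  1.66 -0.49  1.41  0.49]
1 [ 0.44  0.28  1.58 -0.48  1.51  0.49]
-1 None
-1 None
-1 None
-1 None
25.5083
side [265.17354034 163.7268146 ]Traceback (most recent call last):
  File "<stdin>", line 11, in <module>
  File "<stdin>", line 11, in <genexpr>
  File "<stdin>", line 11, in <genexpr>
TypeError: string indices must be integers, not 'numpy.bool'
```

Run:
```python
from h import *
for n in("side","top"):
    im=np.load("side4.npy") if n=="side" else optics.snapshot(n)
    u,m,(r,c)=brass(n,im);ys,xs=np.nonzero(m);print(n,u,(c,r));print("\n".join("".join("#" if v else "." for v in row) for row in m))
R=RG(Z,1);G=np.array([559,288,0.])
bot.reach(G+[0,0,250],R);claw.command_gripper(0,15);f0=bot.read_force();print(bot.read_time_s(),f0)
bot.movel(G+[0,0,194],speed=200)
z=194
while z>150:
    z-=5;bot.movel(G+[0,0,z],speed=60);f=bot.read_force()-f0
    if f[2]>3:break
print(z,f,bot.read_position(),bot.read_time_s())
```

```text
side [265.17354034 163.7268146 ] (255, 153)
............#########
...........##########
...........##########
............#########
............#########
.............########
.........##....######
.........###....##...
..........###........
..........####.......
..........######.#.##
............#########
.............########
..............#######
...................#.
.........#...........
.........#...........
.....................
.....................
.....................
.....................
top [234.42103558 171.5925328 ] (224, 161)
.....................
.....##.###..........
....#######........#.
....#######........#.
#...##..#..........#.
...................#.
#..................#.
#..................#.
#..................#.
##........###......#.
##.......######....#.
##......########.....
####.###########.....
#.###.##########.....
###.############...#.
##..##.#.##..#.......
#########............
###.##..#............
#.########...........
.####..###...........
##.#######...........
27.9 [-0.34954033 -0.10037952 -0.32234471]
159 [-4.27494676 -2.95990897 12.53147781] [560.21015618 288.61257094 162.65268691] 30.0833
```

Run:
```python
from h import *
G=np.array([559,288,0.])
bot.movel(G+[0,0,205],speed=250);claw.command_gripper(75);f0=bot.read_force()
bot.movel(G+[0,0,140],speed=200);print((bot.read_force()-f0).round(1))
bot.movel(G+[0,0,123],speed=100);print((bot.read_force()-f0).round(1))
claw.command_gripper(40,50);print(bot.read_opening(),bot.read_gripper_force(),(bot.read_force()-f0).round(1),bot.read_position(),bot.read_time_s())
bot.movel(G+[0,0,283],speed=220);print((bot.read_force()-f0).round(1),bot.read_opening(),bot.read_time_s())
n0=(F@[-115,56,151,1])[:3]
bot.reach(n0+N*(93+75-25),RG(N,1)); bot.sleep(.15)
print(bot.read_position(),n0,bot.read_force(),bot.read_time_s())
out=[]
for n in("side","top"):
    im=optics.snapshot(n);np.save(n+"5.npy",im)
    u=proj(n,n0+N*100)[0].astype(int);out.append(cv2.resize(im[max(u[1]-45,0):u[1]+45,max(u[0]-35,0):u[0]+35,::-1],(400,514),interpolation=cv2.INTER_CUBIC))
cv2.imwrite("pics/a.png",np.hstack(out))
```

```text
[-0.  -0.1  0.6]
[-0.4  0.3  1.1]
43.95979399637187 49.92589954985306 [-1.6 -0.1  4. ] [558.65600851 288.05421294 123.31284774] 32.95
[-0.3  0.7 -4.2] 44.1968281875483 33.825
[613.94885484 137.68810651 275.01365301] [617.17641168  65.49097908 151.        ] [-0.38858463 -0.12803077 -4.44095483] 34.625
```

View pics/a.png

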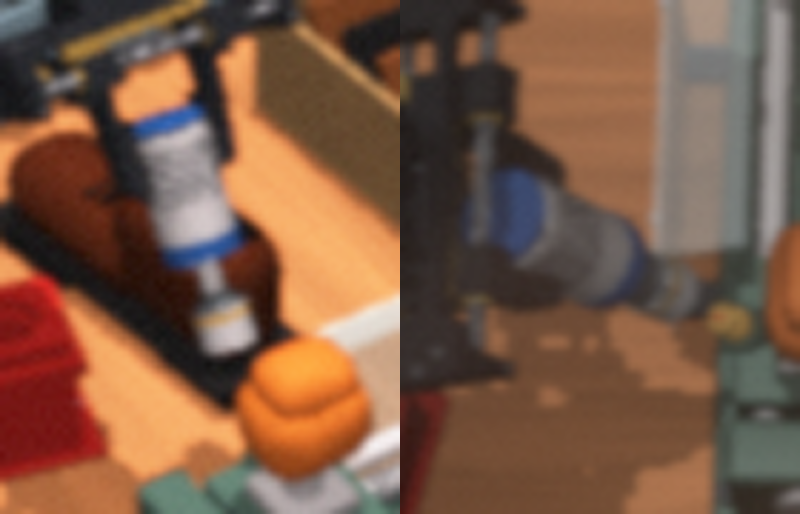

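The gun is held firmly. In the left half its axis runs from (170,118) through (208,250) to (232,350). In the right half it runs through about (618,264) and (683,295) towards the brass nipple at (731,320). Next I compare those points with the prediction.

Run:
```python
from h import *
n0=(F@[-115,56,151,1])[:3]
k=5.714
for i,n in enumerate(("side","top")):
    u0=proj(n,n0+N*100)[0].astype(int);o=np.array([max(u0[0]-35,0),max(u0[1]-45,0)])
    for nm,d in(("captop",190),("shoulder",106),("mouth",51),("nipple",0)):
        print(n,nm,((proj(n,n0+N*d)[0]-o+.5)*k+[400*i,0]).round(0))
    im=np.load(n+"5.npy");h=cv2.cvtColor(im,cv2.COLOR_RGB2HSV);m=cv2.inRange(h,(100,120,40),(130,255,255));m[:, :o[0]]=0;m[:,o[0]+70:]=0;m[:o[1]]=0;m[o[1]+90:]=0
    q,l,st,ce=cv2.connectedComponentsWithStats(m)
    for j in range(1,q):
        if st[j,4]>5: print("  blue",st[j],((ce[j]-o+.5)*k+[400*i,0]).round(0))
im=np.load("top5.npy");h=cv2.cvtColor(im,cv2.COLOR_RGB2HSV);u=proj("top",n0)[0].astype(int)
m=cv2.inRange(h,(15,120,60),(35,255,255));m2=np.zeros_like(m);m2[u[1]-8:u[1]+9,u[0]-8:u[0]+8]=m[u[1]-8:u[1]+9,u[0]-8:u[0]+8]
q,l,st,ce=cv2.connectedComponentsWithStats(m2);print(proj("top",n0),[(st[j].tolist(),ce[j].round(1)) for j in range(1,q)])
```

```text
side captop [162. 114.]
side shoulder [204. 254.]
side mouth [231. 342.]
side nipple [255. 422.]
  blue [244 108  13   6  29] [170. 121.]
  blue [250 130  14   7  36] [205. 251.]
top captop [490. 215.]
top shoulder [598. 262.]
top mouth [663. 290.]
top nipple [719. 314.]
[[234.38671125 171.41111144]] [([233, 171, 7, 5, 29], array([236.1, 173. ]))]
```

Run:
```python
from h import *
n0=(F@[-115,56,151,1])[:3]
im=np.load("top5.npy");c0,r0=212,158
h=cv2.cvtColor(im,cv2.COLOR_RGB2HSV)
print("V",c0,r0);print("\n".join(f"{r0+i} "+" ".join(f"{v:3d}" for v in row) for i,row in enumerate(h[r0:r0+22,c0:c0+30,2])))
print("S");print("\n".join(f"{r0+i} "+" ".join(f"{v:3d}" for v in row) for i,row in enumerate(h[r0:r0+22,c0:c0+30,1])))
for d in(120,106,70,51,0,-8):print(d,proj("top",n0+N*d)[0].round(1))
```

```text
V 212 158
158  85  88  96 104 105 103  95  86  80 116 147 157 148 138 134 137 142 146 147 147 147 146 137 126 125 126 119 102  81  92
159  85  89  98 104 108 106 101  90  80  96 133 149 146 136 134 137 143 145 146 147 145 143 132 119 117 116 109  95  78  93
160  88  88  97 106 108 107 103  88  79  78 110 133 135 130 127 130 134 138 139 138 137 131 117 101  92  90  86  77  72  93
161  87  88  96 104 107 107 101  88  79  72  79  98 109 111 115 116 117 122 123 118 115 112 100  80  71  71  68  66  69  89
162  86  91  98 103 106 104  96  87  79  69  62  73  85  94  98 101 107 113 115 114 113 109  96  75  65  65  63  64  70  85
163  83  91  99 103 104 102  93  86  78  69  61  67  77  87  95  99 102 107 113 116 115 112  96  75  63  63  62  64  69  84
164  82  92  99 102 102  98  88  82  74  66  61  67  78  91  99 100 101 104 109 113 113 110  94  71  63  61  61  66  71  82
165  87  93  98  98  96  89  85  76  71  62  61  68  79  95 104 104 104 102 102 101 103 100  84  68  65  64  63  66  73  84
166  88  93  95  95  88  83  77  72  64  57  61  68  77  96 106 105 105 104  95  84  80  76  68  6
[... 3770 characters left out ...]
5 137 137 137 137 137 136 136 136 135 128 126 129 136 136 132 136 132 126 123 127 131 130 114  79  41
176 135 136 135 133 135 136 135 137 135 135 136 137 135 135 135 132 133 136 133 135 133 130 113  81  92 104  95  64  36  31
177 136 136 135 137 136 133 135 135 137 138 136 136 137 136 137 134 136 134 135 135 133 128  99  44  37  43  42  36  30  30
178 135 136 135 135 136 137 137 136 137 137 136 135 136 137 136 136 137 136 134 133 132 125  85  32  31  28  28  26  26  28
179 134 134 134 136 133 135 136 135 136 136 137 137 136 136 136 135 135 133 134 137 133 120  72  27  26  32  30  31  31  30
120 [210.2 161. ]
106 [213.2 162.3]
70 [220.7 165.5]
51 [224.6 167.2]
0 [234.4 171.4]
-8 [235.9 172. ]
```

The prediction agrees with the pictures once the tool is treated as 25 mm short along its axis. I correct sideways by 3.5 mm and approach along the nipple axis while watching the force.

```bash
cat >> h.py <<'E'
n0=(F@[-115,56,151,1])[:3]; E_=np.sqrt(.75)*Sy-.5*Z
def tgt(D,a=0,b=3.5): return n0+N*(68+D)+Sx*a+E_*b
def press(D,a,b,f0,v=40):
    bot.movel(tgt(D,a,b),speed=v);f=bot.read_force()-f0;p=bot.read_position()-n0
    print(f"D={D} t={bot.read_time_s():.2f} fN={f@N:.1f} fx={f@Sx:.1f} fe={f@E_:.1f} actD={p@N-68:.1f} a={p@Sx:.1f} b={p@E_:.1f} op={bot.read_opening():.1f}")
    return f
E
python3 - <<'E'
from h import *
bot.movel(tgt(38),speed=120);bot.sleep(.1);f0=np.mean([bot.read_force() for _ in range(3)],0);np.save("f0.npy",f0);print(f0)
for D in range(35,15,-2):
    f=press(D,0,3.5,f0)
    if np.linalg.norm(f)>4:break
E
```

```text
[-0.18513333  0.59094915 -3.22146271]
D=35 t=35.53 fN=-2.5 fx=-0.4 fe=0.2 actD=35.3 a=0.1 b=3.5 op=44.0
D=33 t=35.78 fN=0.0 fx=0.7 fe=0.5 actD=32.9 a=-0.1 b=3.5 op=43.8
D=31 t=36.03 fN=-1.4 fx=0.8 fe=0.4 actD=30.8 a=-0.1 b=3.5 op=44.2
D=29 t=36.28 fN=-1.5 fx=0.4 fe=0.6 actD=28.7 a=-0.1 b=3.5 op=44.4
D=27 t=36.53 fN=-1.7 fx=-0.5 fe=1.1 actD=26.8 a=-0.1 b=3.5 op=44.2
D=25 t=36.78 fN=-2.1 fx=0.3 fe=-0.3 actD=24.8 a=-0.1 b=3.5 op=43.7
D=23 t=37.03 fN=-2.3 fx=0.4 fe=-0.7 actD=22.8 a=-0.1 b=3.5 op=43.7
D=21 t=37.28 fN=-1.1 fx=-0.1 fe=-0.5 actD=20.8 a=-0.1 b=3.5 op=44.1
D=19 t=37.53 fN=-1.8 fx=-0.1 fe=0.4 actD=18.8 a=-0.2 b=3.6 op=43.9
D=17 t=37.78 fN=-0.5 fx=0.8 fe=0.6 actD=17.1 a=0.1 b=3.5 op=44.2
```

Run:
```python
from h import *
f0=np.load("f0.npy")-1.5*N;np.save("f0.npy",f0)
for D in np.arange(15,-6,-2):
    f=press(D,0,3.5,f0)
    if np.linalg.norm(f)>6:break
```

```text
D=15 t=38.03 fN=3.0 fx=0.3 fe=-0.6 actD=15.4 a=0.3 b=3.4 op=44.0
D=13 t=38.28 fN=-0.1 fx=0.7 fe=-0.4 actD=11.9 a=-0.5 b=3.5 op=44.1
D=11 t=38.53 fN=3.1 fx=-1.1 fe=0.4 actD=11.3 a=0.0 b=3.4 op=44.2
D=9 t=38.78 fN=7.5 fx=-2.0 fe=0.5 actD=9.7 a=0.1 b=3.4 op=44.1
```

Run:
```python
from h import *
f0=np.load("f0.npy")
for D in(7,5,3,1.5):
    f=press(D,0,3.5,f0)
    if f@N>13 or np.hypot(f@Sx,f@E_)>8:break
```

```text
D=7 t=39.03 fN=8.9 fx=-2.8 fe=0.4 actD=7.7 a=0.1 b=3.4 op=44.0
D=5 t=39.28 fN=10.8 fx=-2.8 fe=0.6 actD=6.0 a=0.1 b=3.4 op=43.9
D=3 t=39.53 fN=13.5 fx=-3.4 fe=0.3 actD=4.4 a=0.1 b=3.4 op=44.0
```

```bash
cat >> h.py <<'E'
def avg(f0,n=12):
    L=[]
    for _ in range(n): bot.sleep(.03);L.append([*(bot.read_force()-f0),*(bot.read_position()-n0)])
    m=np.mean(L,0);print(f"fN={m[:3]@N:.2f} fx={m[:3]@Sx:.1f} fe={m[:3]@E_:.1f} actD={m[3:]@N-68:.2f} std={np.std(np.array(L)[:,:3]@N):.2f} t={bot.read_time_s():.1f}");return m
E
python3 - <<'E'
from h import *
f0=np.load("f0.npy");avg(f0);press(2.3,0,3.5,f0);avg(f0)
print(bot.read_moment(),bot.read_gripper_force(),bot.read_opening())
s=optics.snapshot("side");t=optics.snapshot("top");np.save("s6.npy",s);np.save("t6.npy",t)
E
```

```text
fN=12.06 fx=-3.5 fe=-0.1 actD=4.50 std=0.41 t=39.9
D=2.3 t=40.18 fN=11.6 fx=-3.4 fe=-0.2 actD=3.9 a=0.1 b=3.4 op=44.0
fN=12.73 fx=-3.6 fe=-0.0 actD=3.96 std=0.34 t=40.6
[ 0.49589469  0.9020373  -0.45648283] 49.93131651019212 44.274099212128576
```

Run:
```python
from h import *
f0=np.load("f0.npy");press(1.6,0,3.5,f0);m=avg(f0);m=avg(f0)
f=m[:3]@N
if 12.6<f<14.2: job_done();print("done")
```

```text
D=1.6 t=40.93 fN=12.9 fx=-3.2 fe=-0.1 actD=3.3 a=0.1 b=3.4 op=43.8
fN=13.06 fx=-4.1 fe=-0.1 actD=3.39 std=0.44 t=41.3
fN=12.95 fx=-4.1 fe=0.2 actD=3.39 std=0.62 t=41.7
the job is handed in; nothing more can be done
done
```

I handed the job in at 41.7 s with the carriage wound out to its stop and the gun pressed on the nipple at about 13 N, nose about 8.8 mm in (roughly three quarters) and still gripped; the coupler's snap and the nose stroke are inferred from force and position readings, not seen.

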